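# Refit the guide plate of the stamping jig

### The job

The cleaned guide plate of the tile-stamping jig lies on the wooden bat. Take it by its blue handle, lower it square over the jig's tall guide rod with the handle on the side of the brass dowel, and turn it until it drops over the dowel and lies fully home, flat on the dark flange and the rest bar; then let go. Work gently: never force or drop the plate on the jig, and leave the tile, stamp, jar, mug and bowl as they are.

Things in the scene. Friction and masses are not known exactly. Their poses are not given: they have to be found in the camera images.
- guide_plate: loose aluminium guide plate, 0.32 to 0.6 kg, 220 (its x, from -80 to +140) x 80 (its y) x 12 thick, lying flat on a round wooden bat 280 across, 20 thick. Origin on the underside, below the middle of its handle; z up. The holes lie along its +x. (A 32 window at x = -55 is not used here.)
- handle (a point): middle of the plate's handle, 37 above its underside: a blue upright square post 24 x 24, from 12 to 62 above the underside, sides along the plate's x and y. Grip it from above. Axes as the plate's.
- plate_bore (a point): centre of the plate's bore at underside level, at the plate's x = +105; axes as the plate's. The bore is 22 in diameter and, with the brass sleeve (36 outside) on the top face, 42 long. Seated, this point is on the rod's axis, 47 above the table.
- dowel_hole (a point): centre of the plate's dowel hole at underside level, at the plate's x = +65, so 40 from the bore's axis; 11 in diameter, right through; axes as the plate's. It lets the plate down over the dowel when turned within about 0.04 rad of the right angle; a push of 3 to 8 N is plenty for riding on the dowel's tip.
- jig: fixed stamping jig: grey bed 240 x 180 x 12 (x from -190 to +50, y from -90 to +90) with a rigid upright steel guide rod, 20 in diameter. Origin at table level on the rod's axis, z up. Seated, the plate's x is the jig's x turned about z by the dowel's unknown angle (see the flange): the handle is on the jig's -x side.
- rod_tip (a point): top centre of the guide rod, 180 above the table; the top 8 are chamfered; axes as the jig's.
- flange_top (a point): on the rod's axis, level with the top face (47 above the table, 100 across) of the dark round flange fixed on the rod, on which the seated plate lies. On this face a brass dowel, 8 in diameter, 10 tall, 40 from the axis, lies towards the jig's -x turned about z by -0.35 to +0.35 rad, which no reading gives: look from above, or feel for it. Axes as the jig's.
- rest_bar (a point): middle of the top of the jig's grey rest bar, a bridge across the bed at the jig's x = -95, 16 wide, 170 long (along y), top 47 above the table; the seated plate's handle end lies on it.
- tile: terracotta test tile, 60 x 60 x 8, loose, lying on the jig's bed about 150 from the rod on the jig's -x side; origin at the centre of its underside. To be left alone (it stays there under the guide plate, with room to spare).
- stamp: dark wooden hand stamp standing on the table near the robot, 28 in diameter, 60 tall; origin at its foot. To be left alone.
- glaze_jar: closed blue glaze jar with white lid, 60 in diameter, 85 tall, at the back of the work area; origin at its foot. To be left alone.
- brush_mug: white mug, 80 in diameter, 95 tall, off to the left; origin at its foot. To be left alone.
- bowl: terracotta bowl, 130 in diameter, 60 tall, off to the right; origin at its foot. To be left alone.

How it is judged:
On the way:
1. the guide plate is threaded level on the rod, above the dowel (horizontal distance between plate_bore and jig below 0.004 m and angle between guide_plate's own z axis and vertical below 0.08 rad and height (world z) of plate_bore between 0.054 and 0.165 m), for 0.2 s.
At the end, for the whole second after the job is handed in: The guide plate is on the rod (bore within 4 mm of the rod's axis), fully home over the dowel on the flange and the rest bar (underside no more than 2.5 mm above the flange's face, level within 0.03 rad), released and at rest (horizontal distance between plate_bore and jig below 0.004 m and height (world z) of plate_bore between 0.044 and 0.0495 m and height (world z) of dowel_hole below 0.0495 m and angle between guide_plate's own z axis and vertical below 0.03 rad and contact force between the fingers and guide_plate below 0.1 N and linear speed of guide_plate below 0.01 m/s and angular speed of guide_plate below 0.05 rad/s); the robot touches nothing.
It fails at once if the guide plate is dropped down the rod (falls some 20 mm or more, faster than 0.6 m/s) (horizontal distance between plate_bore and jig below 0.02 m and linear speed of guide_plate above 0.6 m/s).
It fails at once if the guide plate is forced on the jig (more than 60 N between them) (contact force between guide_plate and jig above 60 N).
It fails at once if a bystander is moved by more than 25 mm (distance of any of tile, stamp, glaze_jar, brush_mug, bowl from where it was at the start of the episode above 0.025 m).
It also fails if it takes over 72 s, if anything falls off the work surface, if the arm or the gripper's body presses on something with over 40 N, if the wrist force passes 120 N, or if a joint passes its speed limit or range.

### The arm

A 7-joint arm with a two-finger parallel gripper is mounted at the origin on the work surface. World frame = base frame: x ahead of the robot, y to its left, z up, the work surface at z = 0. Lengths are in m, angles in rad, forces in N, time in s.
With the tool pointing down it reaches from about 0.425 to 0.875 m from the base axis. Payload 4.7 kg.
Tool frame: the origin (TCP) lies midway between the tips of the shut fingers; the grasp point (between the pads) lies 19 mm behind it; z points along the fingers, y is the line along which they close (so a half turn about z gives the same grasp; the last joint's range is limited). The gripper opens to 87 mm and grips with 3 to 60 N. Pads are 19 mm wide; open, the fingers measure 117 mm over their backs; the gripper's body (75 mm by 190 mm) begins 51 mm behind the grasp point.
Start: joints at [-1.251, 0.321, -0.07, 1.45, 0.023, 1.371, -0.057], TCP at [0.196, 0.62, 0.223] pointing down, gripper open.
Joint ranges: [-2.86, 2.86], [-0.3, 2.09], [-1.38, 1.24], [0.06, 2.45], [-1.56, 4.7], [0.09, 2.05], [-2.69, 2.69]. Speed limits (rad/s): [2.57, 2.57, 3.14, 3.14, 3.14, 3.14, 3.14].

### API

Orientations are given as a rotation vector (axis times angle).
In Python, from bench import ctrl, workorder, sensors, get_image, camera_model gives the robot as it stands (ctrl), with the cameras as plain functions, the job (workorder) and the readings (sensors).
- The arm moves only by the tool drive_effector, called after "Emit:" by a JSON object that holds its "fn" and its "kwargs", one argument or row to a line. Schema: {"type":"object","properties":{"moves":{"type":"array","items":{"type":"object","properties":{"tx":{"type":"number"},"ty":{"type":"number"},"tz":{"type":"number"},"rz":{"type":"number"},"jaw":{"type":"number"}},"additionalProperties":false,"required":["jaw"]},"minItems":1,"maxItems":20},"squeeze":{"type":"number"},"only":{"type":"string"},"quiet":{"type":"boolean"},"lines":{"type":"string"}},"required":["moves"],"additionalProperties":false}. moves is a list of rows, 1 to 20 of them, each an object with the fields tx, ty, tz (the shift in fractions of the full range, 1 being 1 m), rz (a turn about the tool's z in shares of pi rad (1.0 is pi rad)), jaw (the opening from 0.0 (shut) to 1.0 (fully open)); a field left out counts as zero (the opening has to be given); each row is the pose to reach, as a shift and turn from the pose commanded when the call began, along the tool's axes at that moment; what a row does not reach only later rows make up. A row lasts 1/10 s, in which the tool goes at most 0.05 m and 0.15 rad, less where a joint would pass 70% of its speed; a pose out of reach is approached as far as the arm can. The fingers move at their own pace and stop on an object; squeeze is the grip in N (left out, the last holds). Time passes only in rows, so rows that do not move let the fingers close. The tool returns the time, the measured TCP pose, the force, the opening and the grip force at its end. only (a regular expression) keeps the lines of the reply that match it, lines (a string "A,B") keeps lines A to B, and quiet returns only ok. Shift and turn numbers lie between -1 and 1, and a call with a number outside is refused. Input that does not fit is refused with a message, and nothing moves.
- sensors.get_state(): the state, without advancing time (a new reading comes with each control period).
- get_image(name): name is "side" or "top"; returns the picture (400x640x3 uint8, red, green, blue); there is no depth.
- camera_model(name): a dict with "vertical_fov" (degrees; the focal length in pixels is half the picture's height over the tangent of half this angle, whatever the lens; pixels are square), "cx", "cy" (the principal point, pixels), "rvec" (rotation vector, rad) and "tvec" (3), from world to camera coordinates, as OpenCV has them. Camera axes: x right, y down, z forward; pixel columns grow to the right and rows downward; lengths in m; the calibration is good to about 2 mm. A picture is of the moment at which its call begins. camera_model takes no time and is no camera call.
- workorder.close_job(): hands the job in; it is judged then, once.
The state is a dict: "time": time; "joint_positions": joint angles; "qd": joint speeds; "joint_torque": joint torques, N m; "position": TCP position; "tool_rot": TCP orientation; "ft_force": force on the tool from outside, world axes, zero at the start; "torque": the same for the moment, N m; "grip_width": opening from 0.0 (shut) to 1.0 (fully open); "grip_force": force on a finger pad.
Only numpy, scipy, OpenCV 4.12 (cv2) and the standard library are available. Lean on these libraries where they do the work, as an engineer would, in place of code of your own. Each camera call takes 0.05 s, during which the arm holds its last target. There are 200 camera calls.

## Working session

There is one attempt and no reset: what is moved stays moved. The work goes in short steps, Python scripts to look and compute and a tool call to move; the robot and the scene stay as the last step left them, time stands still between calls to the robot, and variables do not carry over. Pictures are saved under pics/ and viewed, at most 10 in all, crops included, and the job is handed in when it is done.

```bash
ls; mkdir -p pics
```

Run:
```python
from bench import ctrl, workorder, sensors, get_image, camera_model
import cv2
for n in("side","top"):
    cv2.imwrite(f"pics/{n}0.png",get_image(n)[:,:,::-1]); print(n,camera_model(n))
print(sensors.get_state())
```

```text
bench.py
pics
side {'vertical_fov': 55.96189934773723, 'cx': 329.11525567051035, 'cy': 199.10626364697652, 'rvec': array([ 2.06266243, -0.64604574,  0.38912382]), 'tvec': array([-0.51600156,  0.27423697,  0.95851578])}
top {'vertical_fov': 53.92188210326101, 'cx': 315.0673575745463, 'cy': 200.40877018291317, 'rvec': array([ 2.18652061, -2.13861038,  0.14341929]), 'tvec': array([-0.02387006,  0.61609696,  1.5472441 ])}
{'time': 0.1, 'joint_positions': array([-1.25087739,  0.32171327, -0.07007324,  1.45157106,  0.02259388,
        1.37081765, -0.05687646]), 'qd': array([-0.00097154, -0.00162599,  0.00190296, -0.00100265, -0.00260694,
        0.00145563, -0.00016183]), 'joint_torque': array([-9.42073802e-05, -4.92574990e+01, -4.05846443e-01, -3.13395488e+01,
       -6.43493794e-02,  3.95405455e-02,  8.10280517e-05]), 'position': array([0.19559626, 0.61933747, 0.22158486]), 'tool_rot': array([-4.78421865e-01, -3.10477753e+00,  2.69295762e-03]), 'ft_force': array([ 0.6630244 ,  0.65642583, -0.40233512]), 'torque': array([ 0.03286534, -0.00097648,  0.00287627]), 'grip_force': 0.0, 'grip_width': 0.9973316568821027}
```

View pics/side0.png

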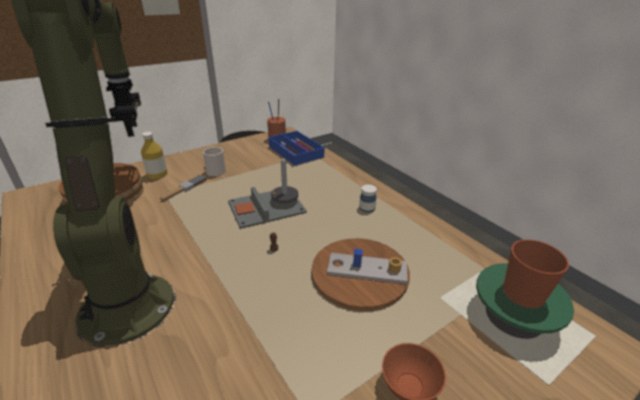

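View pics/top0.png

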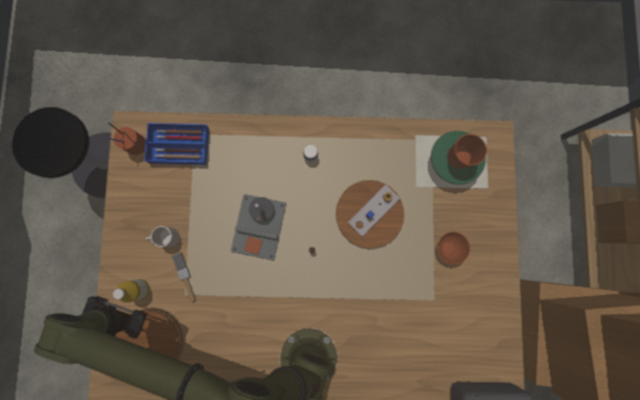

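Side view: jig rod tip is at about (283,162) and the blue handle at about (357,257). Top view: rod at about (262,210), handle at about (370,215). I'll enlarge the crops.

Create h.py:
```python
import cv2,numpy as np
from bench import ctrl, workorder, sensors, get_image, camera_model
def cam(n):
    m=camera_model(n); f=200/np.tan(np.radians(m['vertical_fov']/2))
    K=np.array([[f,0,m['cx']],[0,f,m['cy']],[0,0,1]]); R=cv2.Rodrigues(m['rvec'])[0]
    return K,R,m['tvec'].reshape(3,1)
def tri(ps,pt):
    P=[K@np.hstack([R,t]) for K,R,t in (cam("side"),cam("top"))]
    X=cv2.triangulatePoints(P[0],P[1],np.float64(ps).reshape(2,1),np.float64(pt).reshape(2,1)); return (X[:3]/X[3]).ravel()
def onz(n,p,z):
    K,R,t=cam(n); d=R.T@np.linalg.inv(K)@np.array([*p,1.]); c=(-R.T@t).ravel(); return c+d*(z-c[2])/d[2]
def proj(n,X):
    K,R,t=cam(n); return cv2.projectPoints(np.float64(X).reshape(-1,3),cv2.Rodrigues(R)[0],t,K,None)[0].reshape(-1,2)
def crop(img,x,y,w,h,s,pts=()):
    c=cv2.resize(img[y:y+h,x:x+w,::-1],None,fx=s,fy=s,interpolation=cv2.INTER_CUBIC)
    for i in range(0,w,10):
        cv2.line(c,(i*s,0),(i*s,6 if i%50 else 14),(0,255,255),1); 
        if i%20==0: cv2.putText(c,str(x+i),(i*s,24),0,.35,(0,255,255),1)
    for i in range(0,h,10):
        cv2.line(c,(0,i*s),(6,i*s),(0,255,255),1)
        if i%20==0: cv2.putText(c,str(y+i),(8,i*s+4),0,.35,(0,255,255),1)
    for p in pts: cv2.drawMarker(c,tuple(int(round((a-b+.5)*s)) for a,b in zip(p,(x,y))),(0,255,0),1,7)
    return c
```

Run:
```python
from h import *
a=cv2.imread("pics/side0.png")[:,:,::-1];b=cv2.imread("pics/top0.png")[:,:,::-1]
cv2.imwrite("pics/c1.png",np.vstack([np.hstack([crop(a,225,150,90,75,4),crop(a,310,235,104,75,4)]),np.hstack([crop(b,225,190,90,75,4),crop(b,318,175,104,75,4)])]))
```

```text
(no output)
```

View pics/c1.png

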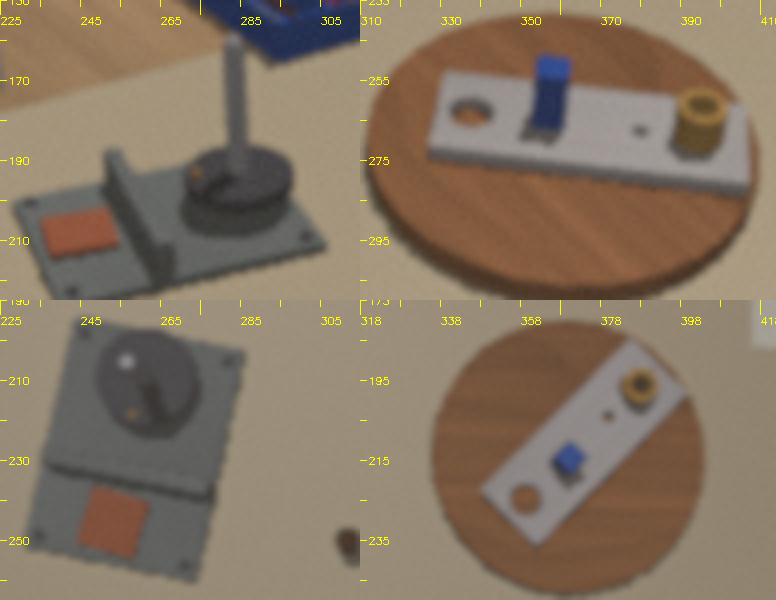

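The crops show these full-image pixel positions:
- **Rod tip:** side (283,159.5), top (256.3,205.3).
- **Dowel:** side (274,193.2), top (258,218.2).
- **Handle top:** side (358.2,251.7), top (370.2,214.7).
- **Sleeve top:** side (395.7,261.7), top (388.2,196.2).

Next I'll fit poses using all corners.

Create fit.py:
```python
from h import *
from scipy.optimize import least_squares
def fit(side,top,x0):
    A=np.float64(side);B=np.float64(top)
    def pts(v,P):
        c,s=np.cos(v[3]),np.sin(v[3]); return P@np.array([[c,s,0],[-s,c,0],[0,0,1]])+v[:3]
    f=lambda v:np.r_[(proj("side",pts(v,A[:,:3]))-A[:,3:]).ravel(),(proj("top",pts(v,B[:,:3]))-B[:,3:]).ravel()]
    r=least_squares(f,x0,loss="soft_l1"); return r.x,f(r.x).reshape(-1,2)
```

Run:
```python
from fit import *
np.set_printoptions(precision=4,suppress=True)
print("tip",tri((283,159.5),(256.3,205.3)),"dowel",tri((274,193.2),(258,218.2)),"handle",tri((358.2,251.7),(370.2,214.7)),"sleeve",tri((395.7,261.7),(388.2,196.2)),"hole",tri((380,267.7),(380,204)))
h=.012
J,r=fit([(0,0,.18,283,159.5),(-.19,.09,h,228.5,202),(.05,-.09,h,306.5,211.2)],
[(0,0,.18,256.3,205.3),(.05,.09,h,243.7,194.5),(.05,-.09,h,286.2,203),(-.19,-.09,h,274,260.5),(-.19,.09,h,232,252)],[.6,.2,0,0]);print(J,r)
Q,r=fit([(0,0,.062,358.2,251.7),(.105,0,.042,395.7,261.7),(.065,0,h,380,267.7),(-.08,.04,h,331,252.5),(-.08,-.04,h,327.2,272.5),(.14,-.04,h,407,281.7)],
[(0,0,.062,370.2,214.7),(.105,0,.042,388.2,196.2),(.065,0,h,380,204),(.14,.04,h,385.5,184.5),(.14,-.04,h,400.2,197.7),(-.08,-.04,h,362,236.7),(-.08,.04,h,348,222.5)],[.6,-.2,.02,-.7]);print(Q,r)
d=tri((274,193.2),(258,218.2))-J[:3];print("dowel angle rel jig",np.arctan2(-d[1],-d[0])-J[3],np.hypot(*d[:2]))
for n,p in(("top",(258,218.2)),("side",(274,193.2))):
  d=onz(n,p,.057)-J[:3];print("by",n,np.arctan2(-d[1],-d[0])-J[3],np.hypot(*d[:2]))
from scipy.spatial.transform import Rotation as R
s=sensors.get_state();print(R.from_rotvec(s['tool_rot']).as_matrix())
```

```text
tip [0.5783 0.2052 0.1754] dowel [0.5407 0.2144 0.0474] handle [ 0.563  -0.2292  0.0768] sleeve [ 0.6396 -0.3034  0.057 ] hole [ 0.6107 -0.2754  0.0283]
[ 0.5767  0.2039 -0.0082 -0.1644] [[-0.812   1.2523]
 [-1.9545 -0.9811]
 [-0.2359  0.0732]
 [ 0.7241  0.0781]
 [-0.1287 -0.5457]
 [ 0.2786 -0.97  ]
 [ 0.9712 -0.4971]
 [-0.7118 -0.2984]]
[ 0.5641 -0.2309  0.0152 -0.7632] [[-0.6449  0.2504]
 [-0.8251  0.0419]
 [-0.6597  0.4326]
 [-0.5022  0.6964]
 [-0.6933 -0.6452]
 [-0.375  -0.3157]
 [ 0.9554 -0.9763]
 [ 0.3996 -0.5442]
 [ 0.364  -0.4589]
 [ 0.4864 -0.7147]
 [-0.0358 -0.1859]
 [ 0.6155 -0.8387]
 [ 0.4009 -0.6987]]
dowel angle rel jig -0.12059635163272342 0.037519543254396555
by top -0.0925222620492327 0.03989429118619464
by side 0.274196860115991 0.04134566130607275
[[-0.9536  0.301  -0.0004]
 [ 0.301   0.9536 -0.0017]
 [-0.0001 -0.0017 -1.    ]]
```

Heights agree with the text within the calibration bias of about 5 mm: tip 0.175, handle top 0.077, sleeve 0.057. The gripper must close along the plate's y, because its 190 mm body would otherwise meet the rod. I'll add a helper to turn world targets into tool shifts.

Create d.py:
```python
import sys,numpy as np
from scipy.spatial.transform import Rotation as R
from bench import ctrl, workorder, sensors, get_image, camera_model
# usage: d.py x y z yaw_of_tool_y [x y z yaw ...]
s=sensors.get_state();M=R.from_rotvec(s['tool_rot']).as_matrix();p=s['position']
print('pos',p.round(4),'yawY',round(np.arctan2(M[1,1],M[0,1]),4),'tilt',M[:2,2].round(4),'F',s['ft_force'].round(2),'t',round(s['time'],2))
a=list(map(float,sys.argv[1:]))
for i in range(0,len(a),4):
    w=a[i+3]-np.arctan2(M[1,1],M[0,1]); w=(w+np.pi)%(2*np.pi)-np.pi
    print((M.T@(np.array(a[i:i+3])-p)).round(4),'turn',round(-w,4))
```

```bash
python3 d.py .62 .25 .25 .9 .5637 -.230 .2 .808
```

```text
pos [0.1956 0.6193 0.2216] yawY 1.265 tilt [-0.0004 -0.0017] F [ 0.66  0.66 -0.4 ] t 0.1
[-0.5159 -0.2245 -0.028 ] turn 0.365
[-0.6067 -0.6991  0.0228] turn 0.457
```

The manual's scale: turns go in shares of pi rad. Converting my numbers, 0.457 rad / 3.1416 = 0.1455.

Emit:
{"fn": "drive_effector", "kwargs": {
  "moves": [
    {"tx": -0.05, "ty": -0.02, "tz": -0.028, "rz": 0.0318, "jaw": 1},
    {"tx": -0.1, "ty": -0.045, "tz": -0.028, "rz": 0.0637, "jaw": 1},
    {"tx": -0.14, "ty": -0.06, "tz": -0.028, "rz": 0.0955, "jaw": 1},
    {"tx": -0.18, "ty": -0.08, "tz": -0.028, "rz": 0.1162, "jaw": 1},
    {"tx": -0.22, "ty": -0.1, "tz": -0.028, "rz": 0.1162, "jaw": 1},
    {"tx": -0.26, "ty": -0.12, "tz": -0.028, "rz": 0.1162, "jaw": 1},
    {"tx": -0.3, "ty": -0.135, "tz": -0.028, "rz": 0.1162, "jaw": 1},
    {"tx": -0.34, "ty": -0.15, "tz": -0.028, "rz": 0.1162, "jaw": 1},
    {"tx": -0.38, "ty": -0.165, "tz": -0.028, "rz": 0.1162, "jaw": 1},
    {"tx": -0.42, "ty": -0.185, "tz": -0.028, "rz": 0.1162, "jaw": 1},
    {"tx": -0.46, "ty": -0.2, "tz": -0.028, "rz": 0.1162, "jaw": 1},
    {"tx": -0.5, "ty": -0.22, "tz": -0.028, "rz": 0.1162, "jaw": 1},
    {"tx": -0.516, "ty": -0.26, "tz": -0.028, "rz": 0.1162, "jaw": 1},
    {"tx": -0.53, "ty": -0.3, "tz": -0.028, "rz": 0.1241, "jaw": 1},
    {"tx": -0.535, "ty": -0.34, "tz": -0.028, "rz": 0.1273, "jaw": 1},
    {"tx": -0.54, "ty": -0.38, "tz": -0.028, "rz": 0.1337, "jaw": 1},
    {"tx": -0.55, "ty": -0.42, "tz": -0.028, "rz": 0.1369, "jaw": 1},
    {"tx": -0.56, "ty": -0.46, "tz": -0.028, "rz": 0.1401, "jaw": 1},
    {"tx": -0.57, "ty": -0.5, "tz": -0.02, "rz": 0.1432, "jaw": 1},
    {"tx": -0.575, "ty": -0.54, "tz": -0.02, "rz": 0.1455, "jaw": 1}
  ]
}}

```text
time: 2.1
position: [0.5806, -0.0699, 0.2412]
tool_rot: [-1.169, -2.914, 0.001]
ft_force: [0.6, -0.6, 0.1]
grip_width: 1.002
grip_force: 0.0
```

```bash
python3 d.py .5637 -.230 .2 .808 .5637 -.230 .038 .808
```

```text
pos [ 0.5806 -0.0699  0.2412] yawY 0.8075 tilt [-0.0017 -0.0001] F [ 0.56 -0.62  0.14] t 2.1
[-0.0985 -0.1273  0.0413] turn -0.0005
[-0.0987 -0.1271  0.2033] turn -0.0005
```

Emit:
{"fn": "drive_effector", "kwargs": {
  "moves": [
    {"tx": -0.03, "ty": -0.04, "tz": 0.01, "jaw": 1},
    {"tx": -0.06, "ty": -0.08, "tz": 0.02, "jaw": 1},
    {"tx": -0.085, "ty": -0.11, "tz": 0.04, "jaw": 1},
    {"tx": -0.099, "ty": -0.127, "tz": 0.06, "jaw": 1},
    {"tx": -0.099, "ty": -0.127, "tz": 0.085, "jaw": 1},
    {"tx": -0.099, "ty": -0.127, "tz": 0.11, "jaw": 1},
    {"tx": -0.099, "ty": -0.127, "tz": 0.13, "jaw": 1},
    {"tx": -0.099, "ty": -0.127, "tz": 0.13, "jaw": 1}
  ]
}}

```text
time: 2.9
position: [0.5628, -0.2273, 0.109]
tool_rot: [-1.167, -2.91, 0.001]
ft_force: [0.6, 0.9, -0.6]
grip_width: 1.0
grip_force: 0.0
```

```bash
python3 d.py .5637 -.230 .040 .808
```

Run:
```python
from h import *
a=get_image("side");b=get_image("top")
cv2.imwrite("pics/c2.png",np.hstack([crop(a,300,190,110,110,3),crop(b,330,160,110,110,3)]))
```

```text
pos [ 0.5628 -0.2273  0.109 ] yawY 0.808 tilt [-0.0066  0.0018] F [ 0.6   0.93 -0.59] t 2.9
[-0.0029 -0.0011  0.069 ] turn -0.0
```

View pics/c2.png

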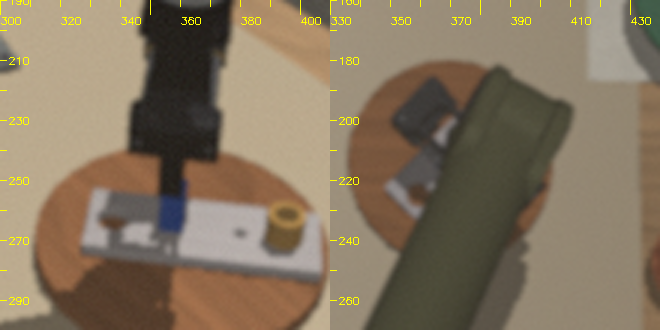

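The finger stands in front of the blue post at about (357,260) in the side view, and aligned with it. Descending.

Emit:
{"fn": "drive_effector", "kwargs": {
  "moves": [
    {"tx": -0.001, "tz": 0.02, "jaw": 1},
    {"tx": -0.001, "tz": 0.04, "jaw": 1},
    {"tx": -0.001, "tz": 0.055, "jaw": 1},
    {"tx": -0.001, "tz": 0.065, "jaw": 1},
    {"tx": -0.001, "tz": 0.069, "jaw": 1},
    {"tx": -0.001, "tz": 0.069, "jaw": 1},
    {"tx": -0.001, "tz": 0.069, "jaw": 1},
    {"tx": -0.001, "tz": 0.069, "jaw": 1}
  ]
}}

```text
time: 3.8
position: [0.5667, -0.2294, 0.0444]
tool_rot: [1.169, 2.914, 0.0]
ft_force: [-0.1, 0.2, 0.7]
grip_width: 0.999
grip_force: 0.0
```

```bash
python3 d.py .5637 -.230 .040 .808
```

```text
pos [ 0.5667 -0.2294  0.0444] yawY 0.808 tilt [ 0.0015 -0.0003] F [-0.09  0.23  0.73] t 3.8
[ 0.0017 -0.0025  0.0044] turn -0.0
```

Emit:
{"fn": "drive_effector", "kwargs": {
  "moves": [
    {"tx": 0.0015, "ty": -0.0025, "tz": 0.004, "jaw": 1},
    {"tx": 0.0015, "ty": -0.0025, "tz": 0.004, "jaw": 0},
    {"tx": 0.0015, "ty": -0.0025, "tz": 0.004, "jaw": 0},
    {"tx": 0.0015, "ty": -0.0025, "tz": 0.004, "jaw": 0},
    {"tx": 0.0015, "ty": -0.0025, "tz": 0.004, "jaw": 0},
    {"tx": 0.0015, "ty": -0.0025, "tz": 0.004, "jaw": 0},
    {"tx": 0.0015, "ty": -0.0025, "tz": 0.004, "jaw": 0},
    {"tx": 0.0015, "ty": -0.0025, "tz": 0.004, "jaw": 0},
    {"tx": 0.0015, "ty": -0.0025, "tz": 0.004, "jaw": 0},
    {"tx": 0.0015, "ty": -0.0025, "tz": 0.004, "jaw": 0},
    {"tx": 0.0015, "ty": -0.0025, "tz": 0.004, "jaw": 0}
  ],
  "squeeze": 50
}}

```text
time: 4.9
position: [0.5632, -0.2298, 0.0395]
tool_rot: [1.17, 2.916, 0.0]
ft_force: [-0.2, -0.2, 0.2]
grip_width: 0.274
grip_force: 50.0
```

```bash
python3 d.py .5637 -.230 .220 .808
```

```text
pos [ 0.5632 -0.2298  0.0395] yawY 0.8079 tilt [0.     0.0001] F [-0.2  -0.24  0.18] t 4.9
[-0.0005  0.0002 -0.1805] turn -0.0001
```

The grip is good: 23.8 mm wide at 50 N. Next: lift, then carry the plate above the rod.

Emit:
{"fn": "drive_effector", "kwargs": {
  "moves": [
    {"tz": -0.01, "jaw": 0},
    {"tz": -0.02, "jaw": 0},
    {"tz": -0.04, "jaw": 0},
    {"tz": -0.07, "jaw": 0},
    {"tz": -0.1, "jaw": 0},
    {"tz": -0.13, "jaw": 0},
    {"tz": -0.16, "jaw": 0},
    {"tz": -0.185, "jaw": 0},
    {"tz": -0.2, "jaw": 0},
    {"tz": -0.205, "jaw": 0},
    {"tz": -0.205, "jaw": 0},
    {"tz": -0.205, "jaw": 0}
  ]
}}

```text
time: 6.1
position: [0.5624, -0.2294, 0.243]
tool_rot: [-1.168, -2.913, 0.0]
ft_force: [0.2, -0.3, -5.9]
grip_width: 0.275
grip_force: 50.0
```

```bash
python3 d.py .54 0 .245 1.05 .4753 .2305 .245 1.32
```

```text
pos [ 0.5624 -0.2294  0.243 ] yawY 0.808 tilt [-0.0026  0.0009] F [ 0.23 -0.28 -5.92] t 6.1
[ 0.1747  0.1504 -0.0018] turn -0.242
[ 0.3808  0.2723 -0.0014] turn -0.512
```

Converted, -0.512 rad / 3.1416 = -0.163.

Emit:
{"fn": "drive_effector", "kwargs": {
  "moves": [
    {"tx": 0.015, "ty": 0.013, "rz": -0.0064, "jaw": 0},
    {"tx": 0.035, "ty": 0.03, "rz": -0.0159, "jaw": 0},
    {"tx": 0.06, "ty": 0.052, "rz": -0.0271, "jaw": 0},
    {"tx": 0.09, "ty": 0.077, "rz": -0.0398, "jaw": 0},
    {"tx": 0.12, "ty": 0.1, "rz": -0.0525, "jaw": 0},
    {"tx": 0.15, "ty": 0.13, "rz": -0.0653, "jaw": 0},
    {"tx": 0.175, "ty": 0.15, "rz": -0.077, "jaw": 0},
    {"tx": 0.205, "ty": 0.167, "rz": -0.0891, "jaw": 0},
    {"tx": 0.235, "ty": 0.185, "rz": -0.1019, "jaw": 0},
    {"tx": 0.265, "ty": 0.203, "rz": -0.1146, "jaw": 0},
    {"tx": 0.295, "ty": 0.222, "rz": -0.1273, "jaw": 0},
    {"tx": 0.325, "ty": 0.24, "rz": -0.1401, "jaw": 0},
    {"tx": 0.345, "ty": 0.251, "rz": -0.1496, "jaw": 0},
    {"tx": 0.362, "ty": 0.261, "rz": -0.1576, "jaw": 0},
    {"tx": 0.375, "ty": 0.269, "rz": -0.1623, "jaw": 0},
    {"tx": 0.381, "ty": 0.2725, "rz": -0.163, "jaw": 0},
    {"tx": 0.381, "ty": 0.2725, "rz": -0.163, "jaw": 0},
    {"tx": 0.381, "ty": 0.2725, "rz": -0.163, "jaw": 0},
    {"tx": 0.381, "ty": 0.2725, "rz": -0.163, "jaw": 0},
    {"tx": 0.381, "ty": 0.2725, "rz": -0.163, "jaw": 0}
  ]
}}

```text
time: 8.1
position: [0.4765, 0.2293, 0.2447]
tool_rot: [0.396, 3.116, -0.0]
ft_force: [-0.6, -0.4, -5.3]
grip_width: 0.272
grip_force: 50.0
```

```bash
python3 d.py .4753 .2305 .235 1.32;  python3 - <<'E'
from h import *
a=get_image("side");b=get_image("top")
cv2.imwrite("pics/c3.png",np.hstack([crop(a,225,115,100,110,4),crop(b,210,150,100,110,4)]))
cv2.imwrite("pics/side3.png",a[:,:,::-1]);cv2.imwrite("pics/top3.png",b[:,:,::-1])
E
```

```text
pos [0.4765 0.2293 0.2447] yawY 1.318 tilt [ 0.0002 -0.0001] F [-0.63 -0.44 -5.3 ] t 8.1
[0.0015 0.0009 0.0097] turn -0.002
```

View pics/c3.png

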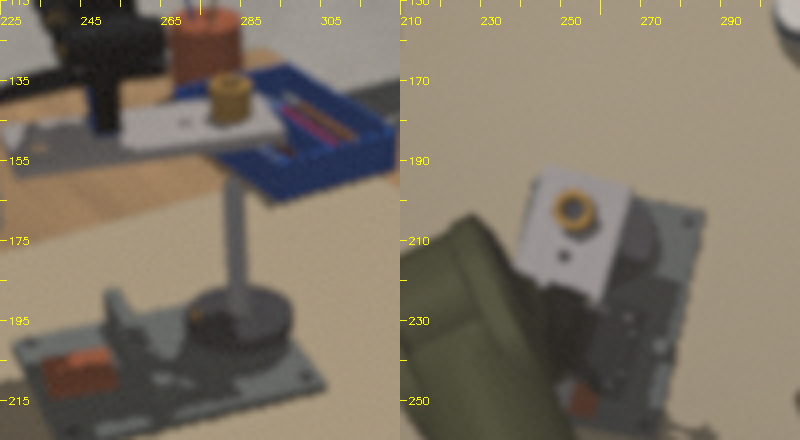

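Plate above the rod; sleeve top at about side (282.4,135.1) and top (253.1,201.6). I'll zoom further on the sleeve and rod tip for sub-pixel centres.

Run:
```python
from h import *
r=lambda n:cv2.imread(f"pics/{n}.png")[:,:,::-1]
def g(im,x,y): return np.clip(crop(im,x,y,30,24,12).astype(float)*1.4,0,255).astype(np.uint8)
cv2.imwrite("pics/c4.png",np.vstack([np.hstack([g(r("side3"),268,126),g(r("top3"),238,190)]),np.hstack([g(r("side3"),268,150),g(r("top0"),242,194)])]))
```

```text
(no output)
```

View pics/c4.png

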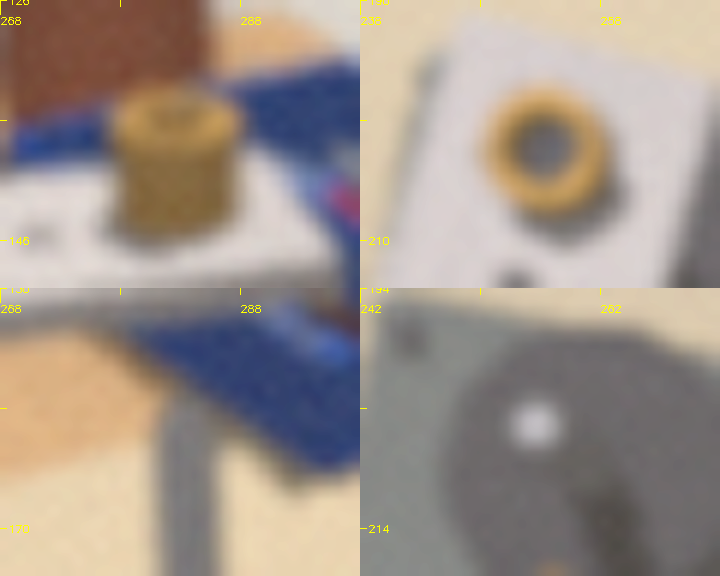

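Sub-pixel centres read off:
- **Sleeve top:** side (282.25,134.9), top (253.0,201.7).
- **Rod tip:** side (283.2,158.7), top (256.1,204.95).

Run:
```python
from h import *
np.set_printoptions(precision=4,suppress=True)
s=tri((282.25,134.9),(253,201.7));t=tri((283.2,158.7),(256.1,204.95));print("sleeve",s,"tip",t,"d",s-t)
print("by top",onz("top",(253,201.7),.2672),onz("top",(256.1,204.95),.18))
print("by side",onz("side",(282.25,134.9),.2672),onz("side",(283.2,158.7),.18))
p=sensors.get_state()['position'];y=1.318-np.pi/2;print("bore nominal",p[:2]+.105*np.array([np.cos(y),np.sin(y)]))
# lateral constraint of side camera: pixel derivative
print(proj("side",[[.578,.205,.18],[.588,.205,.18],[.578,.215,.18],[.578,.205,.19]]))
print(proj("top",[[.578,.205,.18],[.588,.205,.18],[.578,.215,.18],[.578,.205,.19]]))
```

```text
sleeve [0.5802 0.2046 0.2657] tip [0.5793 0.2055 0.178 ] d [ 0.0008 -0.001   0.0877]
by top [0.5789 0.2049 0.2672] [0.5773 0.2062 0.18  ]
by side [0.5797 0.2009 0.2672] [0.5795 0.2011 0.18  ]
bore nominal [0.578  0.2035]
[[282.2644 158.38  ]
 [284.8064 157.6831]
 [280.8229 157.2932]
 [282.1435 155.74  ]]
[[256.432  204.7671]
 [256.5405 202.052 ]
 [253.6942 204.7054]
 [256.0551 204.4609]]
```

The bore is already within about 1.5 mm of the rod axis. I'll correct by (-0.9, +1.1) mm and lower to just above the tip.

Emit:
{"fn": "drive_effector", "kwargs": {
  "moves": [
    {"tx": 0.001, "ty": 0.001, "tz": 0.01, "jaw": 0},
    {"tx": 0.001, "ty": 0.001, "tz": 0.02, "jaw": 0},
    {"tx": 0.001, "ty": 0.001, "tz": 0.03, "jaw": 0},
    {"tx": 0.001, "ty": 0.001, "tz": 0.035, "jaw": 0},
    {"tx": 0.001, "ty": 0.001, "tz": 0.035, "jaw": 0},
    {"tx": 0.001, "ty": 0.001, "tz": 0.035, "jaw": 0},
    {"tx": 0.001, "ty": 0.001, "tz": 0.035, "jaw": 0},
    {"tx": 0.001, "ty": 0.001, "tz": 0.035, "jaw": 0}
  ]
}}

```text
time: 9.0
position: [0.4756, 0.2317, 0.2101]
tool_rot: [0.393, 3.116, 0.001]
ft_force: [-0.5, 0.5, -5.4]
grip_width: 0.271
grip_force: 50.0
```

```bash
python3 d.py .4756 .2304 .195 1.32
```

```text
pos [0.4756 0.2317 0.2101] yawY 1.32 tilt [0.0009 0.0006] F [-0.45  0.52 -5.37] t 9.0
[-0.0003 -0.0013  0.0151] turn -0.0
```

Emit:
{"fn": "drive_effector", "kwargs": {
  "moves": [
    {"tz": 0.002, "jaw": 0},
    {"tz": 0.004, "jaw": 0},
    {"tz": 0.006, "jaw": 0},
    {"tz": 0.008, "jaw": 0},
    {"tz": 0.01, "jaw": 0},
    {"tz": 0.012, "jaw": 0},
    {"tz": 0.014, "jaw": 0},
    {"tz": 0.014, "jaw": 0},
    {"tz": 0.014, "jaw": 0}
  ]
}}

```text
time: 9.9
position: [0.4753, 0.2316, 0.1955]
tool_rot: [-0.393, -3.117, 0.0]
ft_force: [0.4, 0.0, -6.1]
grip_width: 0.272
grip_force: 50.0
```

```bash
python3 d.py .4756 .2304 .185 1.32
```

```text
pos [0.4753 0.2316 0.1955] yawY 1.32 tilt [-0. -0.] F [ 0.44  0.04 -6.08] t 9.9
[-0.0006 -0.0011  0.0105] turn 0.0
```

No contact force 4 mm into the chamfer, so I'll keep lowering.

Emit:
{"fn": "drive_effector", "kwargs": {
  "moves": [
    {"tz": 0.002, "jaw": 0},
    {"tz": 0.004, "jaw": 0},
    {"tz": 0.006, "jaw": 0},
    {"tz": 0.006, "jaw": 0},
    {"tz": 0.006, "jaw": 0}
  ]
}}

```text
time: 10.4
position: [0.4754, 0.2307, 0.1892]
tool_rot: [-0.394, -3.116, 0.002]
ft_force: [0.3, -2.9, -5.2]
grip_width: 0.27
grip_force: 50.0
```

```bash
python3 d.py .4756 .2304 .185 1.32
```

```text
pos [0.4754 0.2307 0.1892] yawY 1.3191 tilt [-0.0004 -0.001 ] F [ 0.29 -2.9  -5.16] t 10.4
[-0.0003 -0.0003  0.0042] turn -0.0009
```

Emit:
{"fn": "drive_effector", "kwargs": {
  "moves": [
    {"tz": 0.002, "jaw": 0},
    {"tz": 0.004, "jaw": 0},
    {"tz": 0.006, "jaw": 0},
    {"tz": 0.008, "jaw": 0},
    {"tz": 0.01, "jaw": 0},
    {"tz": 0.01, "jaw": 0},
    {"tz": 0.01, "jaw": 0}
  ]
}}

```text
time: 11.1
position: [0.4754, 0.231, 0.1792]
tool_rot: [-0.394, -3.117, 0.001]
ft_force: [0.8, -4.5, -3.5]
grip_width: 0.272
grip_force: 50.1
```

```bash
python3 d.py .4756 .2304 .185 1.32
```

```text
pos [0.4754 0.231  0.1792] yawY 1.3193 tilt [-0.0002 -0.0008] F [ 0.83 -4.5  -3.5 ] t 11.1
[-0.0004 -0.0005 -0.0058] turn -0.0007
```

Threaded at underside 0.160. The rod pushes the plate by -4.5 N along y, so I'll ease dy by about -0.7 mm and go down.

Emit:
{"fn": "drive_effector", "kwargs": {
  "moves": [
    {"ty": -0.0007, "jaw": 0},
    {"ty": -0.0007, "tz": 0.004, "jaw": 0},
    {"ty": -0.0007, "tz": 0.009, "jaw": 0},
    {"ty": -0.0007, "tz": 0.014, "jaw": 0},
    {"ty": -0.0007, "tz": 0.02, "jaw": 0},
    {"ty": -0.0007, "tz": 0.026, "jaw": 0},
    {"ty": -0.0007, "tz": 0.032, "jaw": 0},
    {"ty": -0.0007, "tz": 0.037, "jaw": 0},
    {"ty": -0.0007, "tz": 0.04, "jaw": 0},
    {"ty": -0.0007, "tz": 0.04, "jaw": 0},
    {"ty": -0.0007, "tz": 0.04, "jaw": 0}
  ]
}}

```text
time: 12.2
position: [0.475, 0.2307, 0.139]
tool_rot: [-0.393, -3.116, 0.001]
ft_force: [1.4, -4.7, -8.1]
grip_width: 0.272
grip_force: 50.1
```

```bash
python3 d.py .4756 .2304 .081 1.32
```

```text
pos [0.475  0.2307 0.139 ] yawY 1.3199 tilt [-0.0006 -0.0003] F [ 1.38 -4.68 -8.08] t 12.2
[-0.0007 -0.0002  0.058 ] turn -0.0001
```

Emit:
{"fn": "drive_effector", "kwargs": {
  "moves": [
    {"ty": -0.0008, "jaw": 0},
    {"ty": -0.0008, "tz": 0.004, "jaw": 0},
    {"ty": -0.0008, "tz": 0.009, "jaw": 0},
    {"ty": -0.0008, "tz": 0.014, "jaw": 0},
    {"ty": -0.0008, "tz": 0.02, "jaw": 0},
    {"ty": -0.0008, "tz": 0.026, "jaw": 0},
    {"ty": -0.0008, "tz": 0.032, "jaw": 0},
    {"ty": -0.0008, "tz": 0.038, "jaw": 0},
    {"ty": -0.0008, "tz": 0.044, "jaw": 0},
    {"ty": -0.0008, "tz": 0.05, "jaw": 0},
    {"ty": -0.0008, "tz": 0.054, "jaw": 0},
    {"ty": -0.0008, "tz": 0.056, "jaw": 0},
    {"ty": -0.0008, "tz": 0.056, "jaw": 0},
    {"ty": -0.0008, "tz": 0.056, "jaw": 0}
  ]
}}

```text
time: 13.6
position: [0.4748, 0.2302, 0.0834]
tool_rot: [-0.393, -3.117, -0.0]
ft_force: [0.3, -1.3, -6.5]
grip_width: 0.277
grip_force: 50.0
```

```bash
python3 d.py .4756 .2304 .0765 1.32;python3 - <<'E'
from h import *
a=get_image("side");b=get_image("top")
cv2.imwrite("pics/c5.png",np.hstack([crop(a,225,140,90,75,4),crop(b,220,180,90,75,4)]))
E
```

```text
pos [0.4748 0.2302 0.0834] yawY 1.3201 tilt [-0.0003  0.0001] F [ 0.29 -1.29 -6.47] t 13.6
[-0.0008  0.0004  0.0069] turn 0.0001
```

View pics/c5.png

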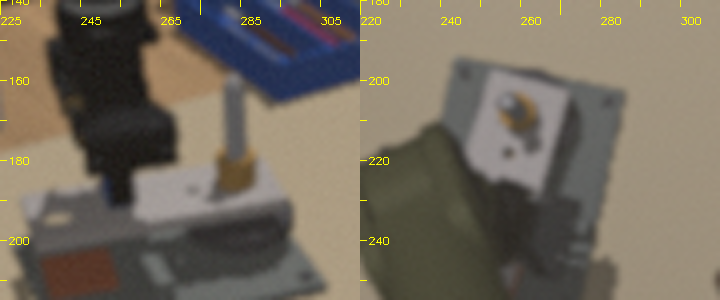

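Plate is threaded level just above the dowel (hole about (257,218) in the top view, rod through the sleeve). Lowering to feel the dowel.

Emit:
{"fn": "drive_effector", "kwargs": {
  "moves": [
    {"tz": 0.002, "jaw": 0},
    {"tz": 0.004, "jaw": 0},
    {"tz": 0.006, "jaw": 0},
    {"tz": 0.007, "jaw": 0},
    {"tz": 0.007, "jaw": 0},
    {"tz": 0.007, "jaw": 0}
  ]
}}

```text
time: 14.3
position: [0.475, 0.2302, 0.0765]
tool_rot: [0.393, 3.117, 0.0]
ft_force: [-0.3, -0.9, -6.4]
grip_width: 0.268
grip_force: 50.0
```

```bash
python3 d.py .4756 .2304 .0765 1.32
```

```text
pos [0.475  0.2302 0.0765] yawY 1.3201 tilt [0.     0.0001] F [-0.32 -0.9  -6.37] t 14.3
[-0.0006  0.0003 -0.    ] turn 0.0001
```

Emit:
{"fn": "drive_effector", "kwargs": {
  "moves": [
    {"tz": 0.001, "jaw": 0},
    {"tz": 0.001, "jaw": 0},
    {"tz": 0.001, "jaw": 0}
  ]
}}

```text
time: 14.6
position: [0.475, 0.2302, 0.0755]
tool_rot: [0.393, 3.117, 0.0]
ft_force: [0.5, -1.0, -4.7]
grip_width: 0.274
grip_force: 50.0
```

```bash
python3 d.py .4756 .2304 .0765 1.32
```

```text
pos [0.475  0.2302 0.0755] yawY 1.3201 tilt [0.0001 0.0001] F [ 0.46 -0.99 -4.68] t 14.6
[-0.0006  0.0003 -0.001 ] turn 0.0001
```

Emit:
{"fn": "drive_effector", "kwargs": {
  "moves": [
    {"tz": 0.001, "jaw": 0},
    {"tz": 0.001, "jaw": 0},
    {"tz": 0.001, "jaw": 0}
  ]
}}

```text
time: 14.9
position: [0.475, 0.2302, 0.0746]
tool_rot: [0.393, 3.117, 0.0]
ft_force: [0.7, -1.3, -4.6]
grip_width: 0.269
grip_force: 50.0
```

```bash
python3 d.py .4756 .2304 .0765 1.32
```

```text
pos [0.475  0.2302 0.0746] yawY 1.32 tilt [0.0001 0.0001] F [ 0.72 -1.25 -4.59] t 14.9
[-0.0006  0.0003 -0.0019] turn 0.0
```

Emit:
{"fn": "drive_effector", "kwargs": {
  "moves": [
    {"tz": 0.001, "jaw": 0},
    {"tz": 0.001, "jaw": 0},
    {"tz": 0.001, "jaw": 0}
  ]
}}

```text
time: 15.2
position: [0.4749, 0.2302, 0.0735]
tool_rot: [-0.393, -3.117, -0.0]
ft_force: [-0.4, -0.7, -5.8]
grip_width: 0.271
grip_force: 50.0
```

```bash
python3 d.py .4756 .2304 .0765 1.32
```

```text
pos [0.4749 0.2302 0.0735] yawY 1.3201 tilt [-0.      0.0001] F [-0.43 -0.72 -5.77] t 15.2
[-0.0006  0.0004 -0.003 ] turn 0.0001
```

Emit:
{"fn": "drive_effector", "kwargs": {
  "moves": [
    {"tz": 0.001, "jaw": 0},
    {"tz": 0.002, "jaw": 0},
    {"tz": 0.002, "jaw": 0},
    {"tz": 0.002, "jaw": 0}
  ]
}}

```text
time: 15.6
position: [0.4749, 0.2302, 0.0715]
tool_rot: [-0.393, -3.117, -0.0]
ft_force: [-0.1, -0.5, -6.0]
grip_width: 0.268
grip_force: 50.0
```

```bash
python3 d.py .4756 .2304 .0665 1.32
```

```text
pos [0.4749 0.2302 0.0715] yawY 1.3202 tilt [-0.0001  0.    ] F [-0.11 -0.53 -6.01] t 15.6
[-0.0006  0.0003  0.005 ] turn 0.0002
```

Emit:
{"fn": "drive_effector", "kwargs": {
  "moves": [
    {"tz": 0.001, "jaw": 0},
    {"tz": 0.002, "jaw": 0},
    {"tz": 0.002, "jaw": 0},
    {"tz": 0.002, "jaw": 0}
  ]
}}

```text
time: 16.0
position: [0.4749, 0.2302, 0.0695]
tool_rot: [-0.393, -3.117, -0.0]
ft_force: [0.8, -0.2, -5.5]
grip_width: 0.272
grip_force: 50.0
```

```bash
python3 d.py .4756 .2304 .0665 1.32
```

```text
pos [0.4749 0.2302 0.0695] yawY 1.32 tilt [-0.      0.0001] F [ 0.78 -0.24 -5.46] t 16.0
[-0.0006  0.0004  0.003 ] turn 0.0
```

The plate is over the dowel (underside about 0.050 with no load). Lowering gently to contact.

Emit:
{"fn": "drive_effector", "kwargs": {
  "moves": [
    {"tz": 0.001, "jaw": 0},
    {"tz": 0.002, "jaw": 0},
    {"tz": 0.002, "jaw": 0},
    {"tz": 0.002, "jaw": 0}
  ]
}}

```text
time: 16.4
position: [0.4749, 0.2301, 0.0675]
tool_rot: [-0.393, -3.117, -0.0]
ft_force: [0.5, -1.3, -5.3]
grip_width: 0.271
grip_force: 50.0
```

```bash
python3 d.py .4756 .2304 .0665 1.32
```

```text
pos [0.4749 0.2301 0.0675] yawY 1.32 tilt [-0.0001  0.    ] F [ 0.49 -1.33 -5.32] t 16.4
[-0.0006  0.0004  0.001 ] turn 0.0
```

Emit:
{"fn": "drive_effector", "kwargs": {
  "moves": [
    {"tz": 0.0005, "jaw": 0},
    {"tz": 0.001, "jaw": 0},
    {"tz": 0.001, "jaw": 0},
    {"tz": 0.001, "jaw": 0}
  ]
}}

```text
time: 16.8
position: [0.475, 0.2302, 0.0666]
tool_rot: [0.393, 3.117, 0.0]
ft_force: [-0.3, -1.1, -5.3]
grip_width: 0.272
grip_force: 50.0
```

```bash
python3 d.py .4756 .2304 .0665 1.32
```

```text
pos [0.475  0.2302 0.0666] yawY 1.32 tilt [0.0001 0.0001] F [-0.3  -1.08 -5.32] t 16.8
[-0.0005  0.0004  0.0001] turn 0.0
```

Emit:
{"fn": "drive_effector", "kwargs": {
  "moves": [
    {"tz": 0.0005, "jaw": 0},
    {"tz": 0.0005, "jaw": 0},
    {"tz": 0.0005, "jaw": 0}
  ]
}}

```text
time: 17.1
position: [0.475, 0.2302, 0.0665]
tool_rot: [0.393, 3.117, 0.0]
ft_force: [-2.3, -1.5, 0.7]
grip_width: 0.27
grip_force: 50.0
```

```bash
python3 d.py .4756 .2304 .0665 1.32
```

```text
pos [0.475  0.2302 0.0665] yawY 1.3201 tilt [0.0001 0.0001] F [-2.29 -1.46  0.75] t 17.1
[-0.0005  0.0004  0.    ] turn 0.0001
```

Emit:
{"fn": "drive_effector", "kwargs": {
  "moves": [
    {"tz": 0.0005, "jaw": 0},
    {"tz": 0.0005, "jaw": 0},
    {"tz": 0.0005, "jaw": 0}
  ]
}}

```text
time: 17.4
position: [0.475, 0.2302, 0.0665]
tool_rot: [0.393, 3.117, 0.0]
ft_force: [-4.3, -2.4, 5.2]
grip_width: 0.267
grip_force: 50.0
```

```bash
python3 d.py .4756 .2304 .0665 1.32
```

```text
pos [0.475  0.2302 0.0665] yawY 1.3201 tilt [0.0001 0.0003] F [-4.28 -2.44  5.24] t 17.4
[-0.0005  0.0003 -0.    ] turn 0.0001
```

Firm contact at exactly the seated height, so I'll release and retreat straight up.

Emit:
{"fn": "drive_effector", "kwargs": {
  "moves": [
    {"tz": -0.0005, "jaw": 0},
    {"tz": -0.0005, "jaw": 0.4},
    {"tz": -0.0005, "jaw": 0.7},
    {"tz": -0.0005, "jaw": 0.7},
    {"tz": -0.0005, "jaw": 0.7},
    {"tz": -0.0005, "jaw": 0.7},
    {"tz": -0.0005, "jaw": 0.7},
    {"tz": -0.02, "jaw": 0.7},
    {"tz": -0.04, "jaw": 0.7},
    {"tz": -0.065, "jaw": 0.7},
    {"tz": -0.09, "jaw": 0.7},
    {"tz": -0.12, "jaw": 0.7},
    {"tz": -0.15, "jaw": 0.7},
    {"tx": 0.04, "tz": -0.17, "jaw": 0.7},
    {"tx": 0.04, "ty": 0.04, "tz": -0.17, "jaw": 0.7},
    {"tx": 0.04, "ty": 0.08, "tz": -0.17, "jaw": 0.7},
    {"tx": 0.04, "ty": 0.12, "tz": -0.17, "jaw": 0.7},
    {"tx": 0.04, "ty": 0.16, "tz": -0.17, "jaw": 0.7},
    {"tx": 0.04, "ty": 0.2, "tz": -0.17, "jaw": 0.7},
    {"tx": 0.04, "ty": 0.2, "tz": -0.17, "jaw": 0.7}
  ]
}}

```text
time: 19.4
position: [0.484, 0.4397, 0.2334]
tool_rot: [-0.382, -3.116, -0.002]
ft_force: [0.5, 0.2, -0.4]
grip_width: 0.697
grip_force: 0.0
```

```bash
python3 - <<'E'
from h import *
a=get_image("side");b=get_image("top")
cv2.imwrite("pics/c6.png",np.hstack([crop(a,215,140,100,85,4),crop(b,220,180,90,85,4)]))
E
```

```text
(no output)
```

View pics/c6.png

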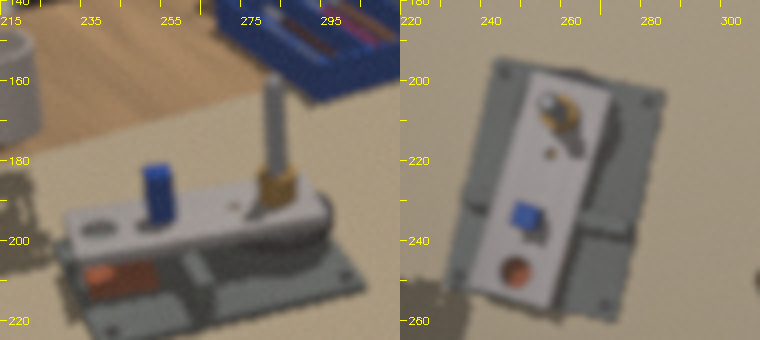

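The plate lies flat on the flange and rest bar. Brass shows in the dowel hole (about (257,218) in the top view, (273,191) in the side view), and nothing touches the plate. Handing in.

Emit:
{"fn": "drive_effector", "kwargs": {
  "moves": [
    {"jaw": 0.7},
    {"jaw": 0.7},
    {"jaw": 0.7}
  ],
  "quiet": true
}}

```text
ok
```

```bash
python3 -c "
from bench import ctrl, workorder, sensors, get_image, camera_model
print(workorder.close_job())"
```

```text
the job is handed in; nothing more can be done
None
```

The guide plate is over the rod and dowel, flat on the flange and rest bar, released, and the job is handed in at about 20 s of the 72 s; the hand-in returned no verdict.

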